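# Lock the flux jar in its rack with the retaining pin

### The arm

A 6-joint arm with a two-finger parallel gripper is mounted at the origin on a cart in front of the work surface, level with it; the furniture and walls round the work are solid. World frame = base frame: x ahead of the robot, y to its left, z up, the work surface at z = 0. Lengths are in mm, angles in rad, forces in N, time in s.
With the tool pointing down it reaches from about 275 to 750 mm from the base axis. Payload 10.2 kg.
Tool frame: the origin (TCP) lies midway between the tips of the shut fingers; the grasp point (between the pads) lies 19 mm behind it; z points along the fingers, y is the line along which they close (so a half turn about z gives the same grasp; the last joint's range is limited). The gripper opens to 85 mm and grips with 20 to 120 N. Pads are 22 mm wide; open, the fingers measure 114 mm over their backs; the gripper's body (76 mm by 85 mm) begins 54 mm behind the grasp point. The pads swing forward as they close: fully open they stand 13 mm farther back than shut.
Start: joints at [-1.377, 0.313, 1.498, -0, 1.331, -0.223], TCP at [212.527, -480.066, 231.294] pointing down, gripper open.
Joint ranges: [-2.94, 2.94], [-0.97, 2.17], [0.19, 2.56], [-1.23, 4.37], [0.02, 3.11], [-2.88, 2.88]. Speed limits (rad/s): [2.39, 2.39, 3.01, 3.14, 3.14, 3.14].

### API

Orientations are given as a unit quaternion [w, x, y, z].
In Python, from rig import ctrl, capture, camera_info gives the robot as it stands.
- The arm moves only by the tool apply_moves, never from a script. Its argument "targets" is a list of rows, each a list of 3 entries, a list of its own where there are three numbers: the finger opening in mm, from 0 to 85.4, then the shift along the world's x, y, z in mm, then the turn, a rotation vector about the world's x, y, z in degrees. In form: [[grip, [dx, dy, dz], [rx, ry, rz]], ...]. A call has 1 to 20 rows; each row is the pose to reach, as a shift and turn from the pose commanded when the call began; what a row does not reach only later rows make up. A row lasts 1/10 s, in which the tool goes at most 50 mm and 8.59 degrees, less where a joint would pass 70% of its speed; a pose out of reach is approached as far as the arm can. A call with a gripper value outside its range is refused whole. The fingers move at their own pace and stop on an object; "squeeze" is the grip in N (left out, the last holds). Time passes only in rows, so rows that repeat a pose let the fingers close. It gives the time, the measured TCP pose, the force, the opening and the grip force at its end, in the units of the state.
- ctrl.sense(): the state, without advancing time (a new reading comes with each control period).
- capture(name): name is "side" or "top"; returns (picture, depth): 480x640x3 uint8, blue, green, red; 480x640 float32, mm along the optical axis (not along the pixel's ray), 0 where there is no reading.
- camera_info(name): a dict with "vfov" (degrees; the focal length in pixels is half the picture's height over the tangent of half this angle, whatever the lens; pixels are square), "cx", "cy" (the principal point, pixels), "extrinsics" (4x4, takes a point from camera to world coordinates). Camera axes: x right, y down, z forward; pixel columns grow to the right and rows downward; lengths in mm; the calibration is good to about 2 mm. A picture is of the moment at which its call begins. camera_info takes no time and is no camera call.
- ctrl.finish_job(): hands the job in; it is judged then, once.
The state is a dict: "time_s": time; "joints": joint angles; "dq": joint speeds; "tau": joint torques, N m; "eef_pos": TCP position; "ee_rot": TCP orientation; "force": force on the tool from outside, world axes, zero at the start; "wrist_torque": the same for the moment, N m; "grip_width": opening from 0.0 (shut) to 1.0 (fully open); "grip_force": force on a finger pad.
Only numpy, scipy, OpenCV 4.12 (cv2) and the standard library are available. Lean on these libraries where they do the work, as an engineer would, in place of code of your own. Each camera call takes 0.05 s, during which the arm holds its last target. There are 200 camera calls.

### The job

Lock up the red-capped jar in the two-bay jar rack: swing the steel retaining bar across the front of whichever bay it stands in, fully home into the yellow fork on that side, then take the red-handled pin from its wooden block and push it down through the fork and the bar until its collar rests on the fork. Let go of the pin, keep both jars standing in their bays and leave the yellow tape measure where it is.

Things in the scene. Friction and masses are not known exactly. Their poses are not given: they have to be found in the camera images.
- rack: fixed blue jar rack, 170 x 310 mm. Origin at bench level; x to its back wall, y to its left bay, z up. Bay centres at (40, +-72) mm, floor z = 10; the plate spans x -80..90. The bar's vertical pivot is at (-50, 0). At each end a yellow fork, open to -x: plates 56 x 44 x 10 mm at z = 40-50 and 66-76 with vertical 18 mm holes at (-50, +-125); column behind 76 mm high
- lock_bar (a joint): angle of the steel retaining bar (36 mm wide, z = 52 to 64 mm, reaching 147 mm from its vertical pivot): 0 points to the rack's -x (towards the robot), +1.571 is fully home in the left fork (y > 0) against its stop, -1.571 fully home in the right fork; stiff enough to stay where it is left
- bar_knob (a point): top of the black upright round knob on the bar, 20 mm in diameter and 46 mm high, z = 110 mm above the bench, 65 mm from the pivot; grip 15 mm below this point
- bar_hole (a point): centre of the 18 mm vertical hole near the bar's free end, at the bar's top face, 125 mm from the pivot
- hole_left (a point): centre of the left fork's 18 mm hole, on the top face of its upper plate, 76 mm above the bench, at (-50, 125) mm in the rack frame; axes as the rack's
- hole_right (a point): the same for the right fork, at (-50, -125) mm in the rack frame
- pin: retaining pin 107 mm long, 0.15 kg, upright in its wooden block at the start. Origin at its lower tip, z up along it: steel shank 14 mm thick from 0 to 56 mm (the first 10 mm tapered from 6 mm), collar 30 mm wide from 56 to 61 mm, round red handle 22 mm thick from 61 to 107 mm. Seated, its origin lies 56 mm below the fork's top face
- pin_grip (a point): point on the pin's axis in the middle of the red handle, 85 mm above the tip
- pin_block: wooden block 56 x 56 x 62 mm on a steel foot 80 x 80 x 8 mm, fixed to the bench, with a vertical 18 mm through hole in which the pin hangs by its collar; origin under its centre at bench level, z up
- jar_red: white jar with a red lid, 68 mm in diameter, 115 mm high, loose in one of the two bays; origin at the centre of its underside
- jar_green: white bottle-like pot with a green lid, 48 mm in diameter, 130 mm high, loose in the other bay; origin at the centre of its underside
- measure: yellow pocket tape measure, 36 x 80 x 60 mm, loose on the bench; not to be moved; origin at the centre of its underside
Not all that is in view belongs to the job. What is meant by the pin is not purple, and is the larger of those in its own colour.

How it is judged:
By the outcome, as a careful person would: the job done as asked, in the order asked, and still so for the second after the job is handed in, with the robot touching nothing.
It also fails if it takes over 58 s, if anything falls off the work surface, if the arm or the gripper's body presses on something with over 40 N, if the wrist force passes 120 N, or if a joint passes its speed limit or range.

## Working session

There is one attempt and no reset: what is moved stays moved. The work goes in short steps, Python scripts to look and compute and a tool call to move; the robot and the scene stay as the last step left them, time stands still between calls to the robot, and variables do not carry over. Pictures are saved under pics/ and viewed, at most 10 in all, crops included, and the job is handed in when it is done.

Besides the shell and the picture viewer there is one more tool, called after "Emit:" as name(argument=value, ...), one argument or row to a line, values as JSON. apply_moves: Moves the arm, as the interface text tells. Its arguments: {"type":"object","properties":{"targets":{"type":"array","items":{"type":"array"}},"squeeze":{"type":"number"}},"required":["targets"]}

```bash
mkdir -p pics
cat > h.py <<'E'
import numpy as np, cv2
from rig import ctrl, capture, camera_info
def cam(n):
    i=camera_info(n); f=240/np.tan(np.radians(i["vfov"])/2); return f,i["cx"],i["cy"],np.array(i["extrinsics"])
def pt(n,u,v,d):
    f,cx,cy,E=cam(n); return (E@np.array([(u-cx)*d/f,(v-cy)*d/f,d,1]))[:3]
def plane(n,u,v,z):
    f,cx,cy,E=cam(n); r=E[:3,:3]@np.array([(u-cx)/f,(v-cy)/f,1]); o=E[:3,3]; return o+r*(z-o[2])/r[2]
def cloud(n,D):
    f,cx,cy,E=cam(n); v,u=np.mgrid[:480,:640]
    P=np.stack([(u-cx)*D/f,(v-cy)*D/f,D],-1); return P@E[:3,:3].T+E[:3,3]
def proj(n,p):
    f,cx,cy,E=cam(n); q=np.linalg.inv(E)@np.append(p,1); return q[0]/q[2]*f+cx,q[1]/q[2]*f+cy
E
python3 - <<'E'
from h import *
for n in("top","side"):
    p,d=capture(n); cv2.imwrite(f"pics/{n}0.png",p); np.save(f"{n}0.npy",d); print(n,camera_info(n))
print(ctrl.sense())
E
```

```text
top {'vfov': 46.52902077186072, 'cx': 313.31310525507195, 'cy': 246.86592480186795, 'extrinsics': array([[-6.24838709e-03, -9.92390192e-01,  1.22974247e-01,
         3.62390071e+02],
       [-9.99971333e-01,  5.67494496e-03, -5.01282390e-03,
        -2.83863265e+00],
       [ 4.27680519e-03, -1.23002044e-01, -9.92397202e-01,
         1.35983841e+03],
       [ 0.00000000e+00,  0.00000000e+00,  0.00000000e+00,
         1.00000000e+00]])}
side {'vfov': 49.98187620147012, 'cx': 325.51627093485, 'cy': 245.28792459453757, 'extrinsics': array([[-9.94893557e-01, -3.54988271e-02,  9.44809178e-02,
         4.03412719e+02],
       [-1.00856383e-01,  3.85349642e-01, -9.17242413e-01,
         1.08504815e+03],
       [-3.84715809e-03, -9.22087570e-01, -3.86962159e-01,
         5.38873922e+02],
       [ 0.00000000e+00,  0.00000000e+00,  0.00000000e+00,
         1.00000000e+00]])}
{'time_s': 0.1, 'joints': array([-1.37736388e+00,  3.13421051e-01,  1.49833863e+00,  1.26161190e-05,
        1.33101542e+00, -2.23403001e-01]), 'dq': array([-0.00072572, -0.001225  , -0.00158635,  0.00200205, -0.00025717,
        0.00099183]), 'tau': array([ 2.18024761e-03, -4.12898791e+01, -2.60142946e+01, -1.49549496e-04,
        3.05881207e-03, -8.93404817e-07]), 'eef_pos': array([ 212.50244285, -479.82588586,  230.78694998]), 'ee_rot': array([-5.91068061e-04,  9.78359671e-01,  2.06910618e-01,  1.49853696e-05]), 'force': array([ 0.00428126, -0.48928315,  0.40924924]), 'wrist_torque': array([-0.03432375, -0.00913666, -0.0083448 ]), 'grip_force': 0.0, 'grip_width': 0.9986328511314765}
```

View pics/top0.png

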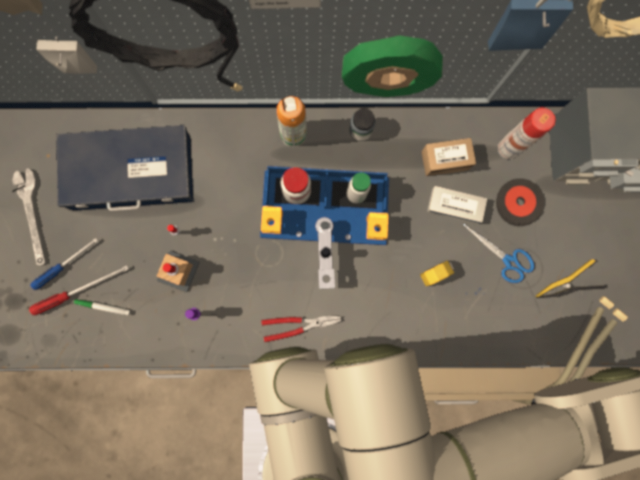

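View pics/side0.png

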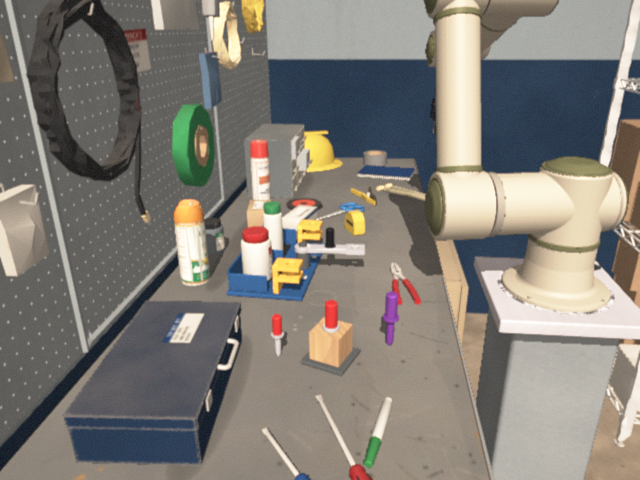

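Top view: rack at (325,205), with the red jar (295,185) in the left bay and the green one (360,187) in the right. The bar points to the robot, with its pivot at (324,226), knob at (326,253) and hole at about (326,279). The tape measure is at (437,273).

Pin candidates:
- Red pin in the block: top (169,268), side (331,315).
- Small loose red pin: top (172,229), side (277,325).
- Purple pin: top (192,313), side (391,310).

I choose the larger red one in the wooden block and check it in one crop.

Run:
```python
from h import *
s={}
for n in("top","side"):
    p=cv2.imread(f"pics/{n}0.png"); d=np.load(f"{n}0.npy"); C=cloud(n,d); h=cv2.cvtColor(p,cv2.COLOR_BGR2HSV)
    H,S,V=h[...,0],h[...,1],h[...,2]
    red=((H<7)|(H>172))&(S>150)&(V>90); yel=(H>18)&(H<32)&(S>140)&(V>120); dark=(V<70)&(S<120)
    for nm,m in(("red",red),("yel",yel)):
        k,L,st,ce=cv2.connectedComponentsWithStats(m.astype(np.uint8))
        for i in range(1,k):
            if st[i,4]<25: continue
            Q=C[(L==i)&(d>0)]; 
            if len(Q)==0 or Q[:,2].max()>350: continue
            zt=np.percentile(Q[:,2],95); T=Q[Q[:,2]>zt-4]
            print(n,nm,st[i],ce[i].round(1),"mean",Q.mean(0).round(0),"ztop",zt.round(1),"topmid",((T.min(0)+T.max(0))/2).round(1),"ext",np.ptp(T,axis=0).round(0))
p=cv2.imread("pics/side0.png")[260:380,240:420]; q=cv2.imread("pics/top0.png")[150:310,240:420]
cv2.imwrite("pics/crop0.png",np.hstack([cv2.resize(p,(400,267),interpolation=3),cv2.resize(cv2.imread("pics/top0.png")[155:295,250:400],None,fx=267/140,fy=267/140,interpolation=3)]))
```

```text
top red [523 107  32  30 596] [538.  122.7] mean [ 771. -492.  207.] ztop 219.8 topmid [ 777.5 -498.1  218.9] ext [49. 49.  6.]
top red [284 168  24  25 481] [295.3 179.5] mean [669.  31. 125.] ztop 129.2 topmid [668.7  30.2 128.6] ext [54. 52.  7.]
top red [505 186  31  31 713] [520.1 200.7] mean [ 641. -520.   10.] ztop 14.7 topmid [ 640.4 -519.3   14.3] ext [75. 75.  7.]
top red [168 225   8   7  41] [171.2 228. ] mean [567. 320.  80.] ztop 86.2 topmid [567.4 320.2  84.5] ext [11. 12.  5.]
top red [163 263  12   9  81] [168.2 267.6] mean [472. 317. 109.] ztop 115.9 topmid [473.2 318.3 115.7] ext [18. 18.  7.]
top red [ 29 292  39  23 368] [ 48.1 303.3] mean [396. 621.  25.] ztop 31.3 topmid [394.7 618.8  30.5] ext [42. 83.  6.]
top red [262 318  39   7 174] [280.5 320.4] mean [353.  70.  14.] ztop 18.8 topmid [352.4  68.3  18.4] ext [12. 90.  7.]
top red [264 328  39  13 178] [283.4 334.8] mean [319.  63.  14.] ztop 18.3 topmid [320.4  64.9  18. ] ext [28. 88.  7.]
top yel [261 206  20  26 408] [270.7 218.3] mean [589.  90.  75.] ztop 80.4 topmid [589.6  89.7  80.4] ext [57. 44.  
[... 1445 characters left out ...]
  66.] ztop 134.5 topmid [  667.3 -1083.6   135.4] ext [94. 97. 10.]
side yel [351 189  25  16 115] [363.5 196.3] mean [ 447. -610.   12.] ztop 17.4 topmid [ 450.1 -612.5   16.5] ext [ 87. 140.   6.]
side yel [177 206  15  13 113] [183.7 211.3] mean [815.  69. 178.] ztop 185.7 topmid [815.5  63.7 184.4] ext [30. 17.  5.]
side yel [345 211  20  24 324] [354.6 223.6] mean [ 462. -284.   31.] ztop 59.7 topmid [ 460.2 -296.    59.1] ext [37. 29.  5.]
side yel [298 220  24  22 333] [308.5 229.3] mean [ 574. -147.   62.] ztop 77.0 topmid [ 570.8 -158.8   75.7] ext [55. 53.  5.]
side yel [272 258  30  35 576] [284.8 271.3] mean [592. 104.  61.] ztop 76.9 topmid [589.5  93.4  75.4] ext [58. 49.  5.]
```

View pics/crop0.png

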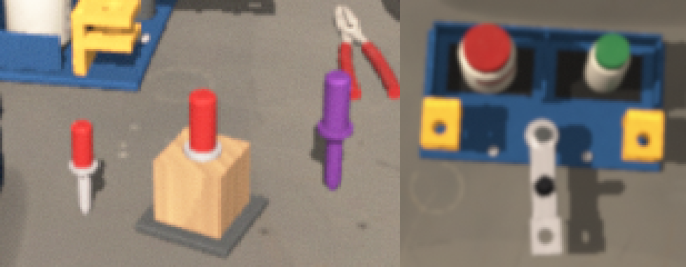

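Crop: the red pin stands in the wooden block at crop (203,120). The small red one at (83,150) and the purple one are decoys. The fork holes show at crop (438,127) and (643,139). Next I measure the holes, knob and bar precisely.

Run:
```python
from h import *
p=cv2.imread("pics/top0.png"); d=np.load("top0.npy"); C=cloud("top",d); g=cv2.cvtColor(p,cv2.COLOR_BGR2GRAY).astype(float)
def blob(n,g,u,v,r,z,bg):
    y,x=np.mgrid[v-r:v+r+1,u-r:u+r+1]; w=np.clip(bg-g[v-r:v+r+1,u-r:u+r+1],0,None)
    uu,vv=(w*x).sum()/w.sum(),(w*y).sum()/w.sum(); return (uu,vv),plane(n,uu,vv,z).round(1)
for nm,u,v,z in(("hl",270,221,76),("hr",377,228,76),("barhole",326,279,64),("knob",326,253,110)):
    patch=g[v-4:v+5,u-4:u+5]; bg=np.median(patch)*0.9 if nm!="knob" else 90
    print(nm,blob("top",g,u,v,4,z,bg)); 
    if nm in("knob",): print(d[v-3:v+4,u-3:u+4].round(0))
# bar: points between z 55..75 near line
Z=C[...,2]; m=(Z>56)&(Z<75)&(C[...,0]>400)&(C[...,0]<585)&(abs(C[...,1]+36)<70)&(p.max(2)>130)
print(m.sum(), np.median(Z[m]))
for x in range(420,580,15):
    q=C[m&(abs(C[...,0]-x)<4)]; 
    if len(q): print(x,q[:,1].min().round(1),q[:,1].max().round(1),len(q))
# knob in cloud
for n in("top","side"):
    dd=np.load(n+"0.npy");CC=cloud(n,dd); k=(CC[...,2]>85)&(CC[...,2]<125)&(abs(CC[...,0]-505)<25)&(abs(CC[...,1]+36)<25)
    q=CC[k]; print(n,len(q),q.min(0).round(1),q.max(0).round(1),np.median(q,0).round(1))
# grip of pin: ray cross of both views of handle top centre
hs=cv2.cvtColor(cv2.imread("pics/side0.png"),cv2.COLOR_BGR2HSV)
for n,u,v in(("side",330.6,304),("side",330.6,313.5)):
    for y in(307,312,317,322,327): pass
for z in(113,): print("top cam handle top",plane("top",168.2,266.8,z))
f=[ (hs[v,315:345,0]<7)|(hs[v,315:345,0]>172) for v in(310,318)]
print([315+np.where(a&(hs[v,315:345,1]>120))[0].mean() for a,v in zip(f,(310,318))])
# two-ray: side column mid 330.6 at v=313 -> intersect with x
for v in(308,318):
    for dz in (0,): 
        ff,cx,cy,E=cam("side"); r=E[:3,:3]@np.array([(330.8-cx)/ff,(v-cy)/ff,1]); t=(318-E[1,3])/r[1]; print("side at y=318",E[:3,3]+t*r)
```

```text
hl ((np.float64(270.3778086634237), np.float64(221.67778549918924)), array([581.2,  90.3,  76. ]))
hr ((np.float64(377.16128435273436), np.float64(228.07143518090126)), array([ 564.7, -158.3,   76. ]))
barhole ((np.float64(325.80069444444445), np.float64(278.3104166666667)), array([449.2, -37.9,  64. ]))
knob ((np.float64(325.61933739012846), np.float64(252.60649087221094)), array([504.1, -36.8, 110. ]))
[[1260. 1259. 1260. 1255. 1256. 1254. 1256.]
 [1254. 1257. 1260. 1257. 1258. 1260. 1258.]
 [1260. 1256. 1258. 1256. 1262. 1261. 1259.]
 [1257. 1259. 1260. 1257. 1253. 1263. 1262.]
 [1269. 1258. 1260. 1259. 1255. 1270. 1296.]
 [1286. 1280. 1273. 1270. 1275. 1291. 1299.]
 [1305. 1286. 1294. 1293.    0. 1298. 1300.]]
742 64.05209316790479
435 -56.8 -22.0 63
450 -57.0 -22.1 25
465 -55.0 -22.2 60
480 -52.8 -24.7 40
495 -50.6 -22.6 41
510 -24.8 -22.6 5
525 -50.8 -22.7 32
540 -51.1 -22.8 44
555 -48.9 -20.6 45
570 -53.7 -16.0 33
top 66 [500.  -46.9  87.7] [519.2 -28.6 115. ] [507.9 -37.6 109.9]
side 94 [500.3 -40.   85.1] [517.4 -21.9 111. ] [507.9 -27.4 100. ]
top cam handle top [473.79267227 315.94467769 113.        ]
[np.float64(330.5), np.float64(330.5)]
side at y=318 [473.79130447 318.          99.33022546]
side at y=318 [473.7888551  318.          79.62089299]
```

Emit:
apply_moves(
  targets=[
    [50, [295.5, 443.5, -61], [0, 0, 8]],
    [50, [295.5, 443.5, -61], [0, 0, 16]],
    [50, [295.5, 443.5, -61], [0, 0, 24]],
    [50, [295.5, 443.5, -61], [0, 0, 32]],
    [50, [295.5, 443.5, -61], [0, 0, 40]],
    [50, [295.5, 443.5, -61], [0, 0, 48]],
    [50, [295.5, 443.5, -61], [0, 0, 56]],
    [50, [295.5, 443.5, -61], [0, 0, 64]],
    [50, [295.5, 443.5, -61], [0, 0, 72]],
    [50, [295.5, 443.5, -61], [0, 0, 80]],
    [50, [295.5, 443.5, -61], [0, 0, 88]],
    [50, [295.5, 443.5, -61], [0, 0, 96]],
    [50, [295.5, 443.5, -61], [0, 0, 104]],
    [50, [295.5, 443.5, -61], [0, 0, 112]],
    [50, [295.5, 443.5, -61], [0, 0, 120]],
    [50, [295.5, 443.5, -61], [0, 0, 128]],
    [50, [295.5, 443.5, -61], [0, 0, 136]],
    [50, [295.5, 443.5, -61], [0, 0, 144]],
    [50, [295.5, 443.5, -61], [0, 0, 152]],
    [50, [295.5, 443.5, -61], [0, 0, 158]],
  ],
)

```text
time_s: 2.1
eef_pos: [507.8, -36.5, 170.0]
ee_rot: [-0.0, -0.019, 1.0, 0.0]
force: [0.3, 0.2, 0.3]
grip_width: 0.59
grip_force: 0.0
```

Run:
```python
from h import *
s=ctrl.sense(); print(s["time_s"],s["eef_pos"],s["ee_rot"],s["joints"].round(2))
p,d=capture("side"); cv2.imwrite("pics/side1.png",p)
```

```text
2.1 [507.84404335 -36.50765451 169.97730141] [-3.71968777e-04 -1.90734840e-02  9.99818009e-01  1.08875962e-04] [-0.3   0.34  1.63 -0.    1.17 -1.91]
```

View pics/side1.png

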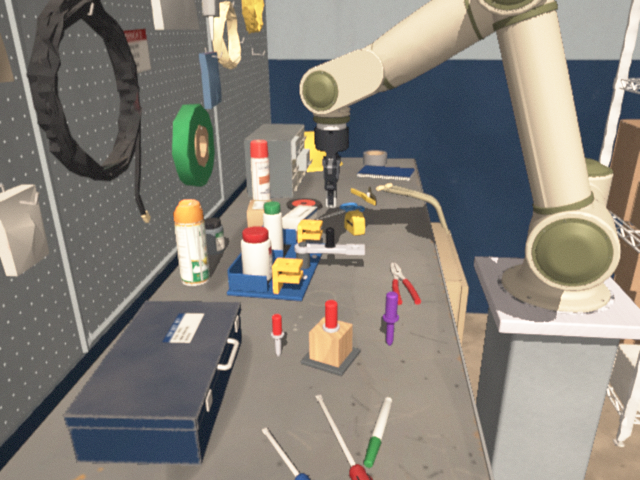

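The gripper at (332,195) is directly above the knob (330,237). Descend and grip.

Emit:
apply_moves(
  targets=[
    [50, [0, 0, -30], [0, 0, 0]],
    [50, [0, 0, -60], [0, 0, 0]],
    [50, [0, 0, -80], [0, 0, 0]],
    [50, [0, 0, -94], [0, 0, 0]],
    [50, [0, 0, -94], [0, 0, 0]],
    [10, [0, 0, -94], [0, 0, 0]],
    [10, [0, 0, -94], [0, 0, 0]],
    [10, [0, 0, -94], [0, 0, 0]],
    [10, [0, 0, -94], [0, 0, 0]],
    [10, [0, 0, -94], [0, 0, 0]],
    [10, [0, 0, -94], [0, 0, 0]],
  ],
  squeeze=40,
)

```text
time_s: 3.25
eef_pos: [508.5, -36.7, 77.3]
ee_rot: [0.001, -0.016, 1.0, -0.0]
force: [-0.8, -0.6, 6.2]
grip_width: 0.219
grip_force: 39.5
```

```bash
python3 -c "
import numpy as np
for t in list(np.arange(5,96,5))+[95.6,97]:
  a=np.radians(181.8-t);b=np.radians(181.8);print([10,[round(float(65*(np.cos(a)-np.cos(b))),1),round(float(65*(np.sin(a)-np.sin(b))),1),-0],[0,0,-float(t)]],end=',')"
```

```text
[10, [0.1, 5.7, 0], [0, 0, -5.0]],[10, [0.6, 11.3, 0], [0, 0, -10.0]],[10, [1.7, 16.9, 0], [0, 0, -15.0]],[10, [3.2, 22.3, 0], [0, 0, -20.0]],[10, [5.2, 27.6, 0], [0, 0, -25.0]],[10, [7.7, 32.8, 0], [0, 0, -30.0]],[10, [10.6, 37.6, 0], [0, 0, -35.0]],[10, [13.9, 42.2, 0], [0, 0, -40.0]],[10, [17.6, 46.5, 0], [0, 0, -45.0]],[10, [21.6, 50.5, 0], [0, 0, -50.0]],[10, [26.0, 54.1, 0], [0, 0, -55.0]],[10, [30.7, 57.3, 0], [0, 0, -60.0]],[10, [35.7, 60.1, 0], [0, 0, -65.0]],[10, [40.8, 62.4, 0], [0, 0, -70.0]],[10, [46.2, 64.3, 0], [0, 0, -75.0]],[10, [51.7, 65.7, 0], [0, 0, -80.0]],[10, [57.3, 66.6, 0], [0, 0, -85.0]],[10, [62.9, 67.0, 0], [0, 0, -90.0]],[10, [68.6, 66.9, 0], [0, 0, -95.0]],[10, [69.3, 66.9, 0], [0, 0, -95.6]],[10, [70.9, 66.8, 0], [0, 0, -97.0]],
```

Emit:
apply_moves(
  targets=[
    [10, [0.1, 5.7, 0], [0, 0, -5]],
    [10, [0.6, 11.3, 0], [0, 0, -10]],
    [10, [1.7, 16.9, 0], [0, 0, -15]],
    [10, [3.2, 22.3, 0], [0, 0, -20]],
    [10, [5.2, 27.6, 0], [0, 0, -25]],
    [10, [7.7, 32.8, 0], [0, 0, -30]],
    [10, [10.6, 37.6, 0], [0, 0, -35]],
    [10, [13.9, 42.2, 0], [0, 0, -40]],
    [10, [17.6, 46.5, 0], [0, 0, -45]],
    [10, [21.6, 50.5, 0], [0, 0, -50]],
    [10, [26, 54.1, 0], [0, 0, -55]],
    [10, [30.7, 57.3, 0], [0, 0, -60]],
    [10, [35.7, 60.1, 0], [0, 0, -65]],
    [10, [40.8, 62.4, 0], [0, 0, -70]],
    [10, [46.2, 64.3, 0], [0, 0, -75]],
    [10, [51.7, 65.7, 0], [0, 0, -80]],
    [10, [57.3, 66.6, 0], [0, 0, -85]],
  ],
)

```text
time_s: 4.95
eef_pos: [565.7, 32.5, 77.4]
ee_rot: [-0.001, 0.664, 0.747, 0.002]
force: [-1.2, 14.5, 6.3]
grip_width: 0.222
grip_force: 39.5
```

Emit:
apply_moves(
  targets=[
    [10, [3, 1.5, 0], [0, 0, -2.5]],
    [10, [6, 2, 0], [0, 0, -5]],
    [10, [9, 2, 0], [0, 0, -8]],
    [10, [11, 2, 0], [0, 0, -10]],
    [10, [12, 2, 0], [0, 0, -10.6]],
    [10, [13, 2, 0], [0, 0, -10.6]],
    [10, [13, 2, 0], [0, 0, -10.6]],
  ],
)

```text
time_s: 5.65
eef_pos: [578.9, 33.4, 77.3]
ee_rot: [0.0, 0.73, 0.684, 0.001]
force: [2.0, 7.8, 6.0]
grip_width: 0.219
grip_force: 39.4
```

Emit:
apply_moves(
  targets=[
    [10, [1, 0, 0], [0, 0, 0]],
    [10, [2, 0, 0], [0, 0, 0]],
    [10, [3, 0, 0], [0, 0, 0]],
    [10, [3, 0, 0], [0, 0, 0]],
  ],
)

```text
time_s: 6.05
eef_pos: [580.7, 33.3, 77.3]
ee_rot: [-0.001, 0.73, 0.683, 0.0]
force: [-6.9, 7.3, 10.8]
grip_width: 0.223
grip_force: 40.0
```

Emit:
apply_moves(
  targets=[
    [10, [1.5, 0, 0], [0, 0, 0]],
    [10, [3, 0, 0], [0, 0, 0]],
    [10, [3, 0, 0], [0, 0, 0]],
  ],
)

```text
time_s: 6.35
eef_pos: [581.1, 33.5, 77.2]
ee_rot: [-0.004, 0.73, 0.684, -0.002]
force: [-23.3, 5.4, 19.7]
grip_width: 0.219
grip_force: 42.1
```

Force rose with no motion, so the bar is against its stop. Relax, release, lift clear and look.

Emit:
apply_moves(
  targets=[
    [10, [-2, 0, 0], [0, 0, 0]],
    [38, [-2.5, 0, 0], [0, 0, 0]],
    [38, [-2.5, 0, 0], [0, 0, 0]],
    [38, [-2.5, 0, 0], [0, 0, 0]],
    [38, [-2.5, 0, 0], [0, 0, 0]],
    [38, [-2.5, 0, 20], [0, 0, 0]],
    [38, [-2.5, 0, 50], [0, 0, 0]],
    [38, [-2.5, 0, 100], [0, 0, 0]],
    [38, [-50, 50, 140], [0, 0, 0]],
    [38, [-80, 100, 140], [0, 0, 0]],
    [38, [-104, 150, 140], [0, 0, 0]],
    [38, [-104, 200, 140], [0, 0, 0]],
    [38, [-104, 250, 140], [0, 0, 0]],
    [38, [-104, 284, 140], [0, 0, 0]],
    [50, [-108, 284, 140], [0, 0, 0]],
    [50, [-108, 284, 140], [0, 0, 0]],
  ],
)

```text
time_s: 7.95
eef_pos: [475.4, 318.4, 216.0]
ee_rot: [-0.0, 0.728, 0.685, -0.0]
force: [0.5, 0.2, -0.7]
grip_width: 0.584
grip_force: 0.0
```

Run:
```python
from h import *
s=ctrl.sense(); print(s["time_s"],s["eef_pos"],s["ee_rot"],s["joints"].round(2))
p,d=capture("top"); np.save("top2.npy",d); q,e=capture("side"); np.save("side2.npy",e); cv2.imwrite("pics/top2.png",p); cv2.imwrite("pics/side2.png",q)
a=cv2.resize(p[155:315,130:400],None,fx=2.9,fy=2.9,interpolation=3); cv2.imwrite("pics/crop2.png",a)
C=cloud("top",d)
k=(C[...,2]>95)&(C[...,2]<118)&(abs(C[...,0]-580)<25)&(abs(C[...,1]-33)<25)
Q=C[k]; print(len(Q),(Q.min(0)+Q.max(0))/2,Q.mean(0))
```

```text
7.95 [475.41861624 318.37099599 215.96697397] [-1.94206658e-04  7.28445716e-01  6.85103494e-01 -5.87691987e-05] [0.39 0.43 1.37 0.   1.34 0.45]
64 [579.39540066  29.95740187 104.85380791] [577.74756968  29.67554746 107.6175293 ]
```

View pics/crop2.png

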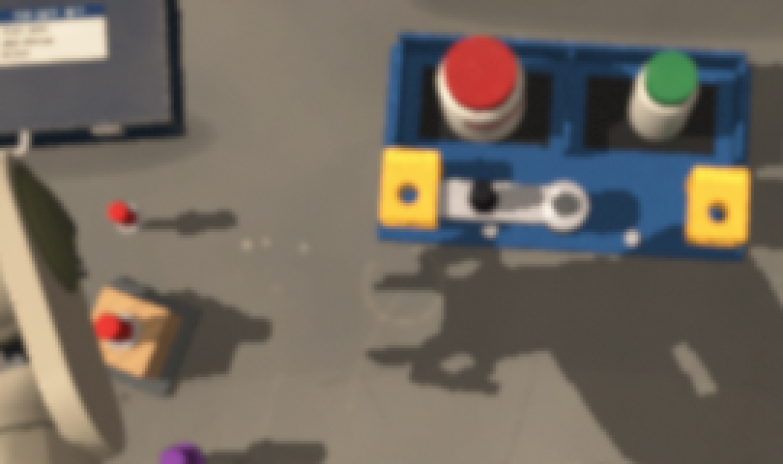

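Bar is home in the left fork: crop shows the bar at (500,200) running into the yellow fork (408,192), knob at (483,197). Both jars stand in their bays. Now the pin: close once across y to centre it, then across x for the real grip.

Emit:
apply_moves(
  targets=[
    [50, [0, -1, 0], [0, 0, 8.5]],
    [50, [0, -1, 0], [0, 0, 17]],
    [50, [0, -1, 0], [0, 0, 25.5]],
    [50, [0, -1, 0], [0, 0, 34]],
    [50, [0, -1, 0], [0, 0, 42.5]],
    [50, [0, -1, 0], [0, 0, 51]],
    [50, [0, -1, 0], [0, 0, 59.5]],
    [50, [0, -1, 0], [0, 0, 68]],
    [50, [0, -1, -20], [0, 0, 76.5]],
    [50, [0, -1, -50], [0, 0, 85]],
    [50, [0, -1, -80], [0, 0, 90]],
    [50, [0, -1, -110], [0, 0, 90]],
    [50, [0, -1, -130], [0, 0, 90]],
    [50, [0, -1, -143], [0, 0, 90]],
    [50, [0, -1, -143], [0, 0, 90]],
    [10, [0, -1, -143], [0, 0, 90]],
    [10, [0, -1, -143], [0, 0, 90]],
    [10, [0, -1, -143], [0, 0, 90]],
    [10, [0, -1, -143], [0, 0, 90]],
    [10, [0, -1, -143], [0, 0, 90]],
  ],
  squeeze=25,
)

```text
time_s: 10.05
eef_pos: [477.4, 317.0, 75.3]
ee_rot: [0.002, 0.033, 0.999, 0.002]
force: [1.5, 9.0, 1.6]
grip_width: 0.247
grip_force: 24.6
```

Emit:
apply_moves(
  targets=[
    [40, [0, 0, 0], [0, 0, 0]],
    [40, [0, 0, 0], [0, 0, 0]],
    [40, [0, 0, 0], [0, 0, 0]],
    [40, [0, 0, 0], [0, 0, 0]],
    [40, [0, 0, 0], [0, 0, 0]],
  ],
)

```text
time_s: 10.55
eef_pos: [476.4, 314.9, 73.3]
ee_rot: [-0.0, 0.033, 0.999, -0.0]
force: [0.5, -0.5, 0.0]
grip_width: 0.469
grip_force: 0.0
```

Free readings match the commands: the arm is compliant, and the pin stands near y 317. Correct y and regrip across x.

Emit:
apply_moves(
  targets=[
    [40, [0, 1, 0], [0, 0, 0]],
    [40, [0, 2.2, 0], [0, 0, 0]],
    [10, [0, 2.2, 0], [0, 0, 0]],
    [10, [0, 2.2, 0], [0, 0, 0]],
    [10, [0, 2.2, 0], [0, 0, 0]],
    [10, [0, 2.2, 0], [0, 0, 0]],
  ],
  squeeze=25,
)

```text
time_s: 11.15
eef_pos: [476.4, 317.8, 73.4]
ee_rot: [0.0, 0.032, 0.999, 0.001]
force: [-0.5, 5.2, 0.3]
grip_width: 0.244
grip_force: 24.8
```

Emit:
apply_moves(
  targets=[
    [50, [0, 0.6, 0], [0, 0, 0]],
    [50, [0, 0.6, 0], [0, 0, 0]],
    [50, [0, 0.6, 0], [0, 0, 0]],
    [50, [0, 0.6, 0], [0, 0, -8.5]],
    [50, [0, 0.6, 0], [0, 0, -17]],
    [50, [0, 0.6, 0], [0, 0, -25.5]],
    [50, [0, 0.6, 0], [0, 0, -34]],
    [50, [0, 0.6, 0], [0, 0, -42.5]],
    [50, [0, 0.6, 0], [0, 0, -51]],
    [50, [0, 0.6, 0], [0, 0, -59.5]],
    [50, [0, 0.6, 0], [0, 0, -68]],
    [50, [0, 0.6, 0], [0, 0, -76.5]],
    [50, [0, 0.6, 0], [0, 0, -85]],
    [50, [0, 0.6, 0], [0, 0, -90]],
    [50, [0, 0.6, 0], [0, 0, -90]],
    [10, [0, 0.6, 0], [0, 0, -90]],
    [10, [0, 0.6, 0], [0, 0, -90]],
    [10, [0, 0.6, 0], [0, 0, -90]],
    [10, [0, 0.6, 0], [0, 0, -90]],
    [10, [0, 0.6, 0], [0, 0, -90]],
  ],
  squeeze=40,
)

```text
time_s: 13.15
eef_pos: [476.3, 317.8, 73.4]
ee_rot: [0.0, 0.73, 0.684, -0.0]
force: [-0.3, 0.3, 0.9]
grip_width: 0.245
grip_force: 39.3
```

Emit:
apply_moves(
  targets=[
    [10, [0, 0, 15], [0, 0, 0]],
    [10, [0, 0, 35], [0, 0, 0]],
    [10, [0, 0, 60], [0, 0, 0]],
    [10, [0, 0, 90], [0, 0, 0]],
    [10, [0, 0, 105], [0, 0, 0]],
    [10, [15, -30, 105], [0, 0, 0]],
    [10, [30, -65, 105], [0, 0, 0]],
    [10, [47, -100, 105], [0, 0, 0]],
    [10, [64, -135, 105], [0, 0, 0]],
    [10, [80, -170, 105], [0, 0, 0]],
    [10, [95, -200, 105], [0, 0, 0]],
    [10, [104, -219, 100], [0, 0, 0]],
    [10, [107.4, -227, 95], [0, 0, 0]],
    [10, [107.4, -227, 90], [0, 0, 0]],
    [10, [107.4, -227, 88], [0, 0, 0]],
    [10, [107.4, -227, 88], [0, 0, 0]],
    [10, [107.4, -227, 88], [0, 0, 0]],
  ],
)

```text
time_s: 14.85
eef_pos: [583.5, 91.8, 161.5]
ee_rot: [0.0, 0.729, 0.684, 0.0]
force: [-0.5, -0.1, -1.3]
grip_width: 0.247
grip_force: 39.6
```

Run:
```python
from h import *
s=ctrl.sense(); print(s["time_s"],s["eef_pos"],s["ee_rot"])
q,e=capture("side"); np.save("side3.npy",e); cv2.imwrite("pics/side3.png",q)
p,d=capture("top")
a=cv2.resize(q[170:320,220:360],None,fx=3.8,fy=3.8,interpolation=3); b=cv2.resize(p[190:270,250:330],None,fx=2.5,fy=2.5)
a[:200,-200:]=b
cv2.imwrite("pics/crop3.png",a)
x,y,z=s["eef_pos"]; print("expected tip px",proj("side",[x,y,z-67]))
print("hole px side, top est",proj("side",[581.2,90.3,76]),"robot est",proj("side",[583.7,90.9,76]))
```

```text
14.85 [583.51289352  91.75172467 161.51099033] [5.77215478e-05 7.29253184e-01 6.84243946e-01 1.13204098e-04]
expected tip px (np.float64(289.3396233107859), np.float64(254.92141859702494))
hole px side, top est (np.float64(290.7798643352035), np.float64(262.5572775721381)) robot est (np.float64(289.58608714974747), np.float64(262.62837561478545))
```

View pics/crop3.png

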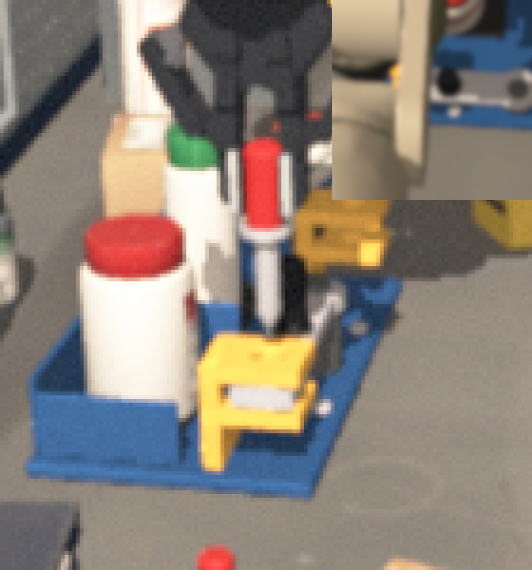

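Side crop: red pin in the fingers with tip at about (271,332), and the fork hole at about (262,354). The pin may lean slightly, so I measure both numerically.

Run:
```python
from h import *
q=cv2.imread("pics/side3.png"); h=cv2.cvtColor(q,cv2.COLOR_BGR2HSV).astype(int)
red=((h[...,0]<7)|(h[...,0]>172))&(h[...,1]>140)
for v in range(207,232,3):
    u=np.where(red[v,275:305])[0]+275; print(v,u.mean().round(2) if len(u) else None,len(u))
g=cv2.cvtColor(q,cv2.COLOR_BGR2GRAY)
print("shank"); 
for v in range(228,260,2): print(v,g[v,280:300])
print("fork")
for v in range(256,272): print(v,g[v,272:306])
x,y,z=ctrl.sense()["eef_pos"]
for dz in(20,0,-20,-40,-67): print(dz,np.round(proj("side",[x,y,z+dz]),1))
```

```text
207 288.5 8
210 288.0 9
213 288.0 9
216 288.0 9
219 288.0 9
222 288.0 9
225 288.0 9
228 289.0 9
231 None 0
shank
228 [217 187 158 179 166 128 117 120 119 120 120 114 110 101 104 121 136 141
 150 153]
230 [213 181 153 192 209 200 191 186 187 184 179 184 190 193 205 193 152 133
 140 150]
232 [216 186 132 129 170 194 216 227 235 233 232 224 217 199 173 129  98 104
 143 148]
234 [214 186 129  74  63  74 101 139 159 164 163 151 132  94  69  68  73 102
 144 149]
236 [205 181 134  85  62  64  92 151 201 218 214 189 172 113  67  57  67  88
 128 144]
238 [159 149 133  87  60  72 119 177 214 225 226 216 187 115  47  15  21  24
  40  65]
240 [154 149 131  85  61  77 115 172 212 223 225 214 191 117  42  27  33  30
  26  30]
242 [154 148 132  84  52  67 101 158 211 224 223 214 195 130  60  26  23  32
  25  28]
244 [156 150 136  81  43  59  86 150 208 226 220 215 191 129  57  34  26  26
  28  28]
246 [154 148 133  81  34  31  62 137 205 221 222 218 193 127  56  24  31  16
  29  22]
248 [155 150 132  77  34  28  50 125 199 224 222 215 195 136  67  25  30  33
  23  31]
250 [133 130 116  66  40  40  
[... 2084 characters left out ...]
 223 222 205 157 124  97  70  70  68  69]
268 [209 225 227 227 226 226 227 227 229 228 227 227 225 226 225 225 224 224
 224 225 225 226 225 225 225 222 198 145 121  87  70  66  64  75]
269 [204 224 227 226 227 225 225 227 226 227 227 225 225 224 226 225 224 224
 225 225 227 225 226 225 227 225 198 144 116  97  84  61  62  65]
270 [205 225 226 225 225 218 213 213 217 220 221 222 221 223 222 222 224 224
 225 226 226 227 225 227 227 224 197 142 128 156 141  88  58  68]
271 [203 220 224 222 221 194 160 142 171 202 215 212 217 222 222 222 225 229
 230 229 226 218 219 219 221 219 184 136 155 204 188 106  61  89]
20 [288.  216.4]
0 [288.3 225.4]
-20 [288.6 234.3]
-40 [288.9 243.1]
-67 [289.3 254.8]
```

Tip and hole agree within about 1 mm in x. Descend slowly and watch the force.

Emit:
apply_moves(
  targets=[
    [10, [-0.5, 0, -5], [0, 0, 0]],
    [10, [-0.5, 0, -10], [0, 0, 0]],
    [10, [-0.5, 0, -15], [0, 0, 0]],
    [10, [-0.5, 0, -20], [0, 0, 0]],
    [10, [-0.5, 0, -25], [0, 0, 0]],
    [10, [-0.5, 0, -28], [0, 0, 0]],
    [10, [-0.5, 0, -28], [0, 0, 0]],
  ],
)

```text
time_s: 15.65
eef_pos: [583.1, 90.8, 132.8]
ee_rot: [-0.0, 0.73, 0.684, -0.0]
force: [0.6, -0.3, -1.3]
grip_width: 0.243
grip_force: 39.6
```

Emit:
apply_moves(
  targets=[
    [10, [0, 0, -3], [0, 0, 0]],
    [10, [0, 0, -6], [0, 0, 0]],
    [10, [0, 0, -9], [0, 0, 0]],
    [10, [0, 0, -12], [0, 0, 0]],
    [10, [0, 0, -15], [0, 0, 0]],
    [10, [0, 0, -18], [0, 0, 0]],
    [10, [0, 0, -18], [0, 0, 0]],
  ],
)

```text
time_s: 16.35
eef_pos: [583.1, 90.8, 114.8]
ee_rot: [-0.0, 0.73, 0.684, -0.0]
force: [0.9, -0.0, -1.7]
grip_width: 0.242
grip_force: 39.6
```

Emit:
apply_moves(
  targets=[
    [10, [0, 0, -3], [0, 0, 0]],
    [10, [0, 0, -6], [0, 0, 0]],
    [10, [0, 0, -9], [0, 0, 0]],
    [10, [0, 0, -12], [0, 0, 0]],
    [10, [0, 0, -15], [0, 0, 0]],
    [10, [0, 0, -18], [0, 0, 0]],
    [10, [0, 0, -21], [0, 0, 0]],
    [10, [0, 0, -24], [0, 0, 0]],
    [10, [0, 0, -24], [0, 0, 0]],
  ],
)

```text
time_s: 17.25
eef_pos: [583.1, 90.8, 90.8]
ee_rot: [-0.0, 0.73, 0.684, -0.0]
force: [-0.7, -0.2, -0.9]
grip_width: 0.248
grip_force: 39.6
```

Emit:
apply_moves(
  targets=[
    [10, [0, 0, -1.5], [0, 0, 0]],
    [10, [0, 0, -3], [0, 0, 0]],
    [10, [0, 0, -4.5], [0, 0, 0]],
    [10, [0, 0, -6], [0, 0, 0]],
    [10, [0, 0, -6], [0, 0, 0]],
  ],
)

```text
time_s: 17.75
eef_pos: [583.4, 90.8, 87.3]
ee_rot: [0.0, 0.73, 0.684, 0.0]
force: [-7.7, -0.9, 15.9]
grip_width: 0.243
grip_force: 41.3
```

Collar is resting at TCP z 87 as predicted. Release and retreat.

Emit:
apply_moves(
  targets=[
    [10, [0, 0, 2], [0, 0, 0]],
    [40, [0, 0, 2.5], [0, 0, 0]],
    [40, [0, 0, 2.5], [0, 0, 0]],
    [40, [0, 0, 2.5], [0, 0, 0]],
    [40, [0, 0, 2.5], [0, 0, 0]],
    [40, [0, 0, 20], [0, 0, 0]],
    [40, [0, 0, 45], [0, 0, 0]],
    [40, [0, 0, 80], [0, 0, 0]],
    [40, [0, 0, 120], [0, 0, 0]],
    [40, [-45, 0, 130], [0, 0, 0]],
    [40, [-90, -20, 130], [0, 0, 0]],
    [40, [-130, -50, 130], [0, 0, 0]],
    [40, [-160, -90, 130], [0, 0, 0]],
    [40, [-180, -130, 130], [0, 0, 0]],
    [40, [-180, -130, 130], [0, 0, 0]],
  ],
)

```text
time_s: 19.25
eef_pos: [401.7, -42.4, 215.6]
ee_rot: [0.001, 0.732, 0.682, -0.0]
force: [1.1, -0.0, 0.0]
grip_width: 0.47
grip_force: 0.0
```

Run:
```python
from h import *
q,e=capture("side"); p,d=capture("top")
a=cv2.resize(q[190:320,220:380],None,fx=2.5,fy=2.5,interpolation=3); b=cv2.resize(p[150:295,240:400],None,fx=2.5,fy=2.5)
H=max(a.shape[0],b.shape[0]); o=np.zeros((H,800,3),np.uint8); o[:a.shape[0],:400]=a; o[:b.shape[0],400:]=b
cv2.imwrite("pics/crop4.png",o)
C=cloud("side",e); h=cv2.cvtColor(q,cv2.COLOR_BGR2HSV).astype(int)
m=((h[...,0]<7)|(h[...,0]>172))&(h[...,1]>140)&(abs(C[...,0]-584)<20)&(abs(C[...,1]-91)<25)
print("pin top z",np.percentile(C[m][:,2],97),"expect 127")
```

```text
pin top z 127.53681821221986 expect 127
```

View pics/crop4.png

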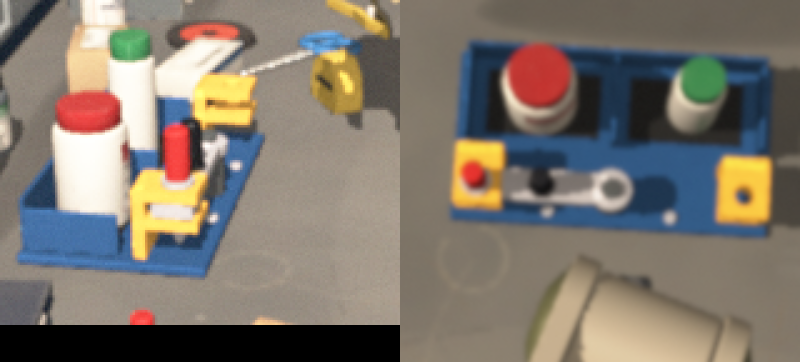

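The pin sits collar-down on the left fork at (178,165) in the side crop and (474,176) in the top crop. The bar is home, both jars stand and the tape measure hasn't moved.

```bash
python3 -c "
from rig import ctrl
print(ctrl.finish_job())"
```

```text
the job is handed in; nothing more can be done
None
```

The job is handed in: the bar is home in the left fork across the red-capped jar, the red pin is seated to its collar and released, and both jars and the tape measure are where they were.

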